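# Renew a cleaning roller on its tacky pad

### The arm

A 6-joint arm with a two-finger parallel gripper is mounted at the origin on a cart in front of the work surface, level with it; the furniture and walls round the work are solid. World frame = base frame: x ahead of the robot, y to its left, z up, the work surface at z = 0. Lengths are in m, angles in rad, forces in N, time in s.
With the tool pointing down it reaches from about 0.4 to 0.825 m from the base axis. Payload 7 kg.
Tool frame: the origin (TCP) lies midway between the tips of the shut fingers; the grasp point (between the pads) lies 19 mm behind it; y points along the fingers, z is the direction in which the jaws open and shut, and the axes are right-handed (so a half turn about y gives the same grasp; the last joint's range is limited). The gripper opens to 88 mm and grips with 3 to 60 N. Pads are 19 mm wide; open, the fingers measure 130 mm over their backs; the gripper's body (78 mm by 193 mm) begins 47 mm behind the grasp point.
Start: joints at [1.524, 0.359, 0.012, 0, -1.224, -0.288], TCP at [0.222, 0.637, 0.195] pointing down, gripper open.
Joint ranges: [-3.07, 3.07], [-1.43, 2.12], [-1.02, 1.25], [-3.03, 1.67], [-3.05, -0], [-3.03, 3.03]. Speed limits (rad/s): [2.39, 2.39, 3.01, 3.14, 3.14, 3.14].

### API

Orientations are given as [roll, pitch, yaw] about the fixed x, y, z axes, in that order (R = Rz(yaw) Ry(pitch) Rx(roll)).
In Python, from station import arm gives the robot as it stands.
- The arm moves only by the tool move_arm, never from a script. Its argument "deltas" is a list of rows, each an object with "dp": the shift along the tool's x, y, z in mm, a list of three; "rotation": the turn, a rotation vector about the tool's x, y, z in degrees, a list of three. A call has 1 to 5 rows; each row shifts and turns the pose as measured when the row begins, along the tool's axes as they then stand; what a row does not reach is not made up. A row lasts 1/12 s, in which the tool goes at most 41.7 mm and 7.16 degrees, less where a joint would pass 70% of its speed; a pose out of reach is approached as far as the arm can. A call is refused whole if a number of a shift passes 41.7 or a number of a turn 7.16, either way. A call with a gripper value outside its range is refused whole. "jaw" is the closure in counts, from 0 (fully open) to 255 (shut), set as the call begins (left out, the last holds). The fingers move at their own pace and stop on an object; "squeeze" is the grip in N (left out, the last holds). Time passes only in rows, so rows that do not move let the fingers close. It gives the time, the measured TCP pose, the force and the opening at its end, in the units of the state.
- arm.get_state(): the state, without advancing time (a new reading comes with each control period).
- arm.grab_frame(name): name is "side" or "top"; returns a dict with "pixels" (384x512x3 uint8, red, green, blue), "z_map" (384x512 float32, m along the optical axis (not along the pixel's ray), 0 where there is no reading), "fx", "fy", "cx", "cy" (pixels), "k1" (the pictures are not rectified: a ray, as slopes to the right and down, at radius r is drawn at 1 + k1 r^2 times it, then the intrinsics apply), "cam_to_world" (4x4, takes a point from camera to world coordinates). Camera axes: x right, y down, z forward; pixel columns grow to the right and rows downward; lengths in m; the calibration is good to about 2 mm. A picture is of the moment at which its call begins.
- arm.job_done(): hands the job in, once; it reports no verdict.
The state is a dict: "t": time; "q": joint angles; "qd": joint speeds; "joint_efforts": joint torques, N m; "eef_pos": TCP position; "ee_rot": TCP orientation; "force": force on the tool from outside, world axes, zero at the start; "moment": the same for the moment, N m; "width": finger opening in m.
Only numpy, scipy, OpenCV 4.12 (cv2) and the standard library are available. Lean on these libraries where they do the work, as an engineer would, in place of code of your own. Each camera call takes 0.05 s, during which the arm holds its last target.

### The job

Renew the blue silicone cleaning roller: push along the top of it with the fingertips so that it rolls over the white tacky pad, more than half a turn, and comes to rest lying squarely between the two orange lines. Roll it from the top only: do not push it from its side, pinch it, lift it, or let it skid along without turning. Leave the bottle, the white puck and the black-and-steel ring beside the pad where they are, and take the fingers away at the end.

Things in the scene. Friction and masses are not known exactly. Their poses are not given: they have to be found in the camera images.
- roller: blue silicone roller lying on the pad, free to roll: cylinder 44 mm in diameter, 110 mm long, about 0.25 kg, short steel stub shafts. Origin at its centre, on its axis (28 mm over the work surface; its top is at 50 mm). y is its long axis; z is up at the start. A fingertip pressed 0.5 to 2 mm into its top and moved along carries it without slipping; the roller travels half as far as the fingertip
- pad: flat white tacky pad on a grey backing, fixed, 250 x 140 mm, 6 mm thick. Origin at the centre of its underside; z up; x runs along its length from the roller's start towards the orange lines: the roller travels along +x; y runs across it, along the lines. A roller left at rest on it stays where it is
- finish (a point): point on the top of the pad, mid-way between the two orange lines and mid-way across the pad (60 mm from the pad's centre along its +x), axes as the pad's. The lines run across the pad, are 4 mm wide and 64 mm apart (centres), so the 44 mm roller fits between them with 8 mm to spare on either side
- bottle_small: small cream-coloured bottle with a white screw cap, 34 mm in diameter, 70 mm tall, standing beside the pad, on the pad's -y side near the orange lines; to be left alone. Origin at the centre of its underside.
- ptfe_puck: white plastic disc with a small dark hole, 43 mm in diameter, 11 mm tall, lying beside the pad on its +y side; to be left alone. Origin at the centre of its underside.
- kf_centring: black and steel centring ring, 43 mm in diameter, 8 mm tall, lying beside the pad on its -y side; to be left alone. Origin at the centre of its underside.
Mind the look-alikes: they are no part of the job. Of the things like the roller, leave any that is yellow; of the rest the larger one is meant.

How it is judged:
By the outcome, as a careful person would: the job done as asked, in the order asked, and still so for the second after the job is handed in, with the robot touching nothing.
It also fails if it takes over 64 s, if anything falls off the work surface, if the arm or the gripper's body presses on something with over 40 N, if the wrist force passes 120 N, or if a joint passes its speed limit or range.

## Working session

There is one attempt and no reset: what is moved stays moved. The work goes in short steps, Python scripts to look and compute and a tool call to move; the robot and the scene stay as the last step left them, time stands still between calls to the robot, and variables do not carry over. Pictures are saved under pics/ and viewed, and the job is handed in when it is done.

Besides the shell and the picture viewer there is one more tool, called after ">>>" as name(argument=value, ...), one argument or row to a line, values as JSON. move_arm: Moves the arm, as the interface text tells. Its arguments: {"type":"object","properties":{"deltas":{"type":"array","items":{"type":"object","properties":{"dp":{"type":"array","items":{"type":"number"}},"rotation":{"type":"array","items":{"type":"number"}}}}},"jaw":{"type":"number"},"squeeze":{"type":"number"}},"required":["deltas"]}

```bash
mkdir -p pics; ls
python3 - <<'E'
from station import arm
import cv2,pickle
s=arm.get_state();print(s)
for n in("top","side"):
    f=arm.grab_frame(n);pickle.dump(f,open(n+'.pkl','wb'))
    cv2.imwrite(f'pics/{n}0.png',f["pixels"][:,:,::-1]);print(n,f["fx"],f["fy"],f["cx"],f["cy"],f["k1"],f["cam_to_world"])
E
```

```text
pics
{'t': 0.0, 'q': array([ 1.52414080e+00,  3.59422438e-01,  1.10507908e-02, -3.35095627e-04,
       -1.22413700e+00, -2.88092315e-01]), 'qd': array([-0.00017947, -0.00196785,  0.0002379 ,  0.00120889,  0.00052614,
        0.00028925]), 'joint_efforts': array([ 8.00305043e-04, -5.82725143e+01,  2.93046194e+01,  6.99711487e+00,
        7.08613690e-03, -1.62446686e-04]), 'eef_pos': array([0.22162013, 0.63698747, 0.19359897]), 'ee_rot': array([-1.56906507e+00,  1.84528505e-04,  2.80673085e+00]), 'force': array([-0.32869136, -0.19589753, -0.44223566]), 'moment': array([-0.01843042, -0.02727662,  0.02295706]), 'width': 0.0874012866448703}
top 452.8488425106142 452.8488425106142 255.71339253218198 187.12786459297786 -0.13943962907705196 [[-0.01256745 -0.98620969  0.16502275  0.45397351]
 [-0.99990958  0.0116052  -0.00679388  0.17364039]
 [ 0.00478507 -0.16509321 -0.98626636  0.91106741]
 [ 0.          0.          0.          1.        ]]
side 349.9023523361271 349.9023523361271 250.56137002727894 184.71269871314212 -0.09658949327892054 [[-0.48182659 -0.63265916  0.60628832  0.09054113]
 [-0.87621619  0.35527667 -0.32561277  0.4445701 ]
 [-0.00939819 -0.68812853 -0.72552795  0.68603413]
 [ 0.          0.          0.          1.        ]]
```

View pics/top0.png

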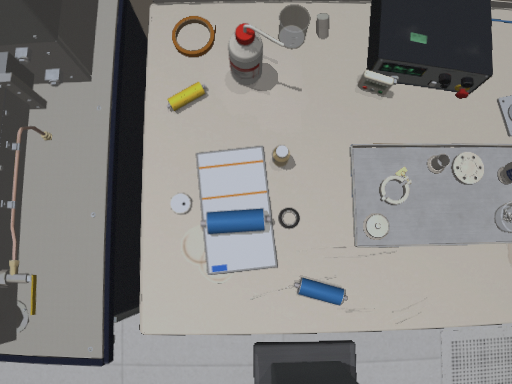

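View pics/side0.png

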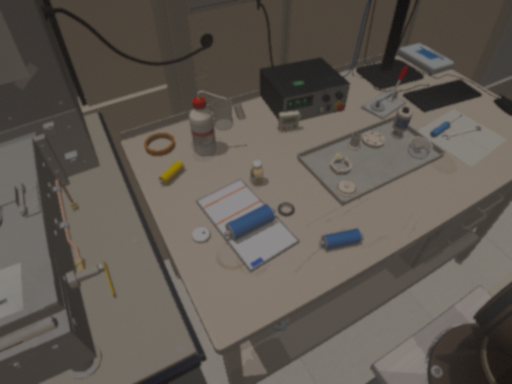

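Top view: large blue roller on the pad at (236,221), orange lines at (231,164) and (234,195), bottle (281,155), puck (181,203) and ring (289,217). The smaller blue roller at (321,291) and the yellow one at (186,96) are look-alikes.

```bash
cat > h.py <<'E'
import numpy as np,cv2,pickle
def rays(f,uv):
    uv=np.asarray(uv,float).reshape(-1,2)
    d=np.c_[(uv[:,0]-f["cx"])/f["fx"],(uv[:,1]-f["cy"])/f["fy"]]
    u=d.copy()
    for _ in range(20): u=d/(1+f["k1"]*(u**2).sum(1,keepdims=True))
    T=f["cam_to_world"]
    return T[:3,3],np.c_[u,np.ones(len(u))]@T[:3,:3].T
def plane(f,uv,z):
    o,r=rays(f,uv);return o+r*((z-o[2])/r[:,2])[:,None]
def proj(f,P):
    T=f["cam_to_world"];p=(np.atleast_2d(P)-T[:3,3])@T[:3,:3];s=p[:,:2]/p[:,2:]
    s=s*(1+f["k1"]*(s**2).sum(1,keepdims=True));return s*f["fx"]+[f["cx"],f["cy"]]
def line_dir(P):
    c=P.mean(0);v=np.linalg.svd(P-c)[2][0];return c,v
def measure(f,quiet=False,uvroi=None):
    im=f["pixels"];hsv=cv2.cvtColor(im,cv2.COLOR_RGB2HSV)
    res={}
    for nm,lo,hi,z in(("orange",(5,90,80),(22,255,255),.006),("blue",(95,120,40),(125,255,255),.028),("blk",(95,120,40),(125,255,255),.006)):
        m=cv2.inRange(hsv,lo,hi)
        n,l,st,c=cv2.connectedComponentsWithStats(m)
        for i in range(1,n):
            if st[i,4]<25:continue
            v,u=np.nonzero(l==i);P=plane(f,np.c_[u,v],z)[:,:2]
            if not(.2<P[:,0].mean()<.75 and -.1<P[:,1].mean()<.4):continue
            cc,d=line_dir(P)
            r=cv2.minAreaRect((P*1000).astype(np.float32))
            print(nm,st[i],np.round(c[i],1),"cent",np.round(cc,4),"dir deg",round(np.degrees(np.arctan2(d[1],d[0]))%180,2),"rect",np.round(r[0],1),np.round(r[1],1),round(r[2],2))
E
python3 - <<'E'
from h import *
for n in("top","side"):
    f=pickle.load(open(n+'.pkl','rb'));print(n);measure(f)
f=pickle.load(open('top.pkl','rb'))
im=f["pixels"][130:290,160:320,::-1];cv2.imwrite('pics/crop0.png',cv2.resize(im,None,fx=3.7,fy=3.7,interpolation=cv2.INTER_CUBIC))
E
```

```text
top
orange [199 160  64   9  96] [229.5 164.1] cent [0.6537 0.2203] dir deg 95.71 rect [654.  218.5] [  3.  129.7] 5.76
orange [202 191  65   8  97] [235.3 194.6] cent [0.5906 0.2089] dir deg 95.78 rect [590.4 211.4] [  2.9 130.2] 5.74
blue [ 207  209   57   25 1182] [235.1 220.8] cent [0.5354 0.2087] dir deg 93.34 rect [535.4 208.8] [ 41.3 109.8] 3.35
blue [212 265  15   7  78] [218.8 267.8] cent [0.4447 0.2407] dir deg 95.03 rect [444.6 240.4] [10.2 27.3] 5.81
blue [299 278  45  27 709] [321.3 291.3] cent [0.397  0.0439] dir deg 73.36 rect [397.   43.9] [84.3 31.5] 73.38
blk [ 207  209   57   25 1182] [235.1 220.8] cent [0.5374 0.2096] dir deg 93.34 rect [537.5 209.7] [ 42.3 112.6] 3.35
blk [212 265  15   7  78] [218.8 267.8] cent [0.4444 0.2424] dir deg 95.03 rect [444.4 242.1] [10.4 28. ] 5.81
blk [299 278  45  27 709] [321.3 291.3] cent [0.3955 0.0406] dir deg 73.36 rect [395.6  40.7] [86.4 32.3] 73.38
side
blue [230 206  42  25 415] [251.  218.3] cent [0.5434 0.2011] dir deg 92.44 rect [542.8 200.9] [ 29.9 104. ] 2.79
blue [327 230  33  14 277] [343.2 236.7] cent [0.3936 0.0435] dir deg 73.53 rect [393.4  43.4] [76.9 24. ] 73.14
blue [252 259  10   7  28] [256.4 261.9] cent [0.4338 0.2486] dir deg 94.9 rect [433.8 248.5] [ 6.1 21.6] 5.44
blk [230 206  42  25 415] [251.  218.3] cent [0.5586 0.1929] dir deg 92.44 rect [557.9 192.8] [ 30.9 107.5] 2.79
blk [327 230  33  14 277] [343.2 236.7] cent [0.4037 0.0301] dir deg 73.53 rect [403.5  30. ] [79.5 24.8] 73.14
blk [252 259  10   7  28] [256.4 261.9] cent [0.4453 0.242 ] dir deg 94.9 rect [445.3 242. ] [ 6.3 22.3] 5.44
```

View pics/crop0.png

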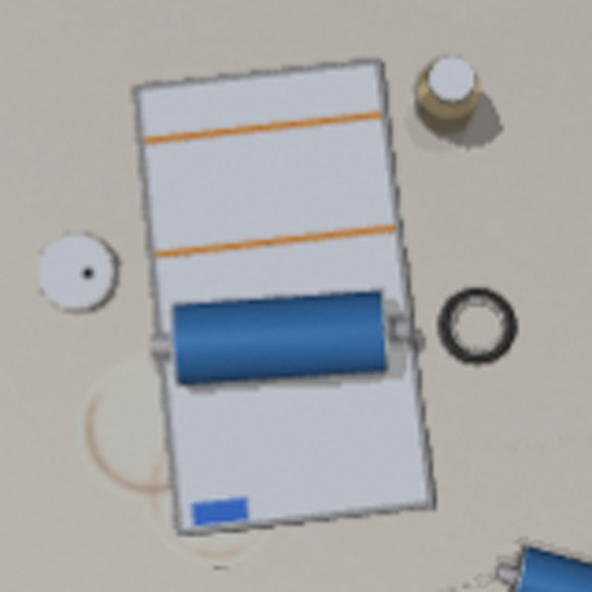

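```bash
cat >> h.py <<'E'
from scipy.spatial.transform import Rotation as Rn
def plan(s,tgt,yaw,n=5,maxmm=35,maxdeg=6.5):
    """rows in tool axes towards tgt (m), tool down with yaw (deg)"""
    p=np.array(s["eef_pos"]);R=Rn.from_euler('xyz',s["ee_rot"])
    G=Rn.from_euler('xyz',[-90,0,yaw],degrees=True)
    out=[]
    for _ in range(n):
        d=(np.array(tgt)-p)*1000;L=np.linalg.norm(d);
        w=(R.inv()*G).as_rotvec(degrees=True);W=np.linalg.norm(w)
        k=max(1,np.ceil(max(L/maxmm,W/maxdeg)))
        dp=np.round(R.inv().apply(d/k),1);rv=np.round(w/k,1)
        out.append({"dp":dp.tolist(),"rotation":rv.tolist()})
        p=p+R.apply(dp)/1000;R=R*Rn.from_rotvec(rv,degrees=True)
        if k==1:break
    print("force",np.round(s["force"],1),"pos",np.round(s["eef_pos"],4),"rot",np.round(np.degrees(s["ee_rot"]),2),"w",round(s["width"],4),"t",s["t"])
    print(str(out).replace("'",'"'));print("end",p.round(4),R.as_euler('xyz',degrees=True).round(2))
E
python3 - <<'E'
from h import *
from station import arm
f=pickle.load(open('top.pkl','rb'))
z=f["z_map"];v,u=np.indices(z.shape);o,r=rays(f,np.c_[u.ravel(),v.ravel()])
P=(o+r*z.reshape(-1,1))[z.ravel()>0]
for y0 in np.arange(.1,.8,.05):
    print(round(y0,2),[ (round(float(P[k,2].max()),3) if k.any() else None) for x0 in np.arange(.2,.8,.1) for k in [(P[:,0]>=x0)&(P[:,0]<x0+.1)&(P[:,1]>=y0)&(P[:,1]<y0+.05)]])
k=(abs(P[:,0]-.5354)<.012)&(abs(P[:,1]-.2087)<.03);print("roller top",np.percentile(P[k,2],[50,90,99]))
plan(arm.get_state(),[.52,.208,.19],183.35)
E
```

```text
0.1 [None, 0.003, 0.01, 0.034, 0.072, 0.004, 0.186]
0.15 [None, 0.005, 0.01, 0.051, 0.011, 0.003, 0.2]
0.2 [None, 0.004, 0.011, 0.051, 0.011, 0.004, 0.174]
0.25 [None, 0.004, 0.008, 0.051, 0.011, 0.029, 0.032]
0.3 [None, 0.004, 0.005, 0.016, 0.004, 0.032, 0.03]
0.35 [None, 0.005, 0.005, 0.004, 0.004, 0.017, 0.004]
0.4 [0.122, 0.122, 0.123, 0.123, 0.122, 0.122, 0.123]
0.45 [0.122, 0.123, 0.123, 0.124, 0.123, 0.411, 0.389]
0.5 [0.123, 0.237, 0.24, 0.227, 0.141, 0.411, None]
0.55 [0.122, 0.233, 0.246, 0.254, 0.271, 0.324, None]
0.6 [0.122, 0.123, None, None, None, None, None]
0.65 [-0.793, None, None, None, None, None, None]
0.7 [-0.799, None, None, None, None, None, None]
0.75 [None, None, None, None, None, None, None]
roller top [0.04732874 0.04954164 0.05078472]
force [-0.2  0.5 -0.7] pos [0.2217 0.6371 0.1937] rot [-8.9910e+01  1.0000e-02  1.6081e+02] w 0.088 t 0.1
[{"dp": [-28.2, 0.3, 20.5], "rotation": [-0.0, -1.5, 0.0]}, {"dp": [-27.6, 0.3, 21.2], "rotation": [-0.0, -1.5, 0.0]}, {"dp": [-27.1, 0.3, 21.9], "rotation": [-0.0, -1.5, 0.0]}, {"dp": [-26.5, 0.3, 22.6], "rotation": [-0.0, -1.5, 0.0]}, {"dp": [-25.9, 0.3, 23.3], "rotation": [-0.0, -1.5, 0.0]}]
end [0.3211 0.4941 0.1924] [-89.91  -0.   168.31]
```

>>> move_arm(
  deltas=[
    {"dp":[0,-40,0]},
    {"dp":[0,-40,0]},
    {"dp":[0,-40,0]},
    {"dp":[0,-40,0]},
    {"dp":[0,-20,0]},
  ],
  jaw=110,
)

```text
$.deltas[0]: bad value
```

Run:
```python
from h import *
from station import arm
plan(arm.get_state(),[.40,.35,.36],183.35)
```

```text
force [-0.2  0.5 -0.7] pos [0.2217 0.6371 0.1937] rot [-8.9910e+01  1.0000e-02  1.6081e+02] w 0.088 t 0.1
[{"dp": [-23.9, -15.1, 19.3], "rotation": [-0.0, -2.0, 0.0]}, {"dp": [-23.2, -15.1, 20.2], "rotation": [-0.0, -2.1, 0.0]}, {"dp": [-22.4, -15.1, 21.0], "rotation": [-0.0, -2.0, 0.0]}, {"dp": [-21.7, -15.1, 21.8], "rotation": [-0.0, -2.1, 0.0]}, {"dp": [-20.9, -15.1, 22.5], "rotation": [-0.0, -2.0, 0.0]}]
end [0.3027 0.5066 0.2694] [-8.9910e+01 -1.0000e-02  1.7101e+02]
```

Rotation must be given in each row.

>>> move_arm(
  deltas=[
    {"dp":[0,-40,0],"rotation":[0,0,0]},
    {"dp":[0,-40,0],"rotation":[0,0,0]},
    {"dp":[0,-40,0],"rotation":[0,0,0]},
    {"dp":[0,-40,0],"rotation":[0,0,0]},
    {"dp":[0,-20,0],"rotation":[0,0,0]},
  ],
  jaw=110,
)

```text
t: 0.52
eef_pos: [0.2208, 0.633, 0.3695]
ee_rot: [-1.548, 0.003, 2.806]
force: [-0.1, -0.3, 1.2]
width: 0.0599
```

Run:
```python
from h import *
from station import arm
plan(arm.get_state(),[.42,.35,.35],183.35)
```

```text
force [-0.1 -0.3  1.2] pos [0.2208 0.633  0.3695] rot [-88.72   0.18 160.75] w 0.0599 t 0.5167
[{"dp": [-28.1, 2.5, 20.1], "rotation": [-0.1, -2.3, 0.0]}, {"dp": [-27.3, 2.4, 21.2], "rotation": [-0.1, -2.3, 0.0]}, {"dp": [-26.4, 2.4, 22.3], "rotation": [-0.1, -2.2, 0.0]}, {"dp": [-25.6, 2.4, 23.3], "rotation": [-0.1, -2.3, 0.0]}, {"dp": [-24.6, 2.3, 24.3], "rotation": [-0.1, -2.2, 0.0]}]
end [0.3204 0.4915 0.3598] [-8.9210e+01 -2.0000e-02  1.7205e+02]
```

>>> move_arm(
  deltas=[
    {"dp":[-28,2,20],"rotation":[0,-2.3,0]},
    {"dp":[-27,2,21],"rotation":[0,-2.3,0]},
    {"dp":[-26,2,22],"rotation":[0,-2.3,0]},
    {"dp":[-26,2,23],"rotation":[0,-2.3,0]},
    {"dp":[-25,2,24],"rotation":[0,-2.3,0]},
  ],
)

```text
t: 0.93
eef_pos: [0.3207, 0.4951, 0.3645]
ee_rot: [-1.554, -0.002, 3.021]
force: [1.6, -0.2, -0.2]
width: 0.0499
```

Run:
```python
from h import *
from station import arm
plan(arm.get_state(),[.50,.23,.33],183.35,n=8)
```

```text
force [ 1.6 -0.2 -0.2] pos [0.3207 0.4951 0.3645] rot [-8.9050e+01 -9.0000e-02  1.7312e+02] w 0.0499 t 0.9333
[{"dp": [-21.0, 3.8, 24.1], "rotation": [-0.1, -1.0, 0.0]}, {"dp": [-20.6, 3.8, 24.5], "rotation": [-0.1, -1.0, 0.0]}, {"dp": [-20.1, 3.7, 24.8], "rotation": [-0.1, -1.0, 0.0]}, {"dp": [-19.7, 3.7, 25.2], "rotation": [-0.1, -1.0, 0.0]}, {"dp": [-19.2, 3.6, 25.5], "rotation": [-0.1, -1.0, 0.0]}, {"dp": [-18.8, 3.6, 25.9], "rotation": [-0.1, -1.0, 0.0]}, {"dp": [-18.4, 3.6, 26.2], "rotation": [-0.1, -1.1, 0.0]}, {"dp": [-17.8, 3.5, 26.6], "rotation": [-0.1, -1.0, 0.1]}]
end [0.4641 0.2831 0.3369] [-8.9860e+01 -7.0000e-02 -1.7878e+02]
```

>>> move_arm(
  deltas=[
    {"dp":[-21,4,24],"rotation":[-0.1,-1,0]},
    {"dp":[-21,4,25],"rotation":[-0.1,-1,0]},
    {"dp":[-20,4,25],"rotation":[-0.1,-1,0]},
    {"dp":[-20,4,25],"rotation":[-0.1,-1,0]},
    {"dp":[-19,4,25],"rotation":[-0.1,-1,0]},
  ],
)

```text
t: 1.35
eef_pos: [0.4139, 0.3549, 0.3443]
ee_rot: [-1.563, -0.004, 3.116]
force: [0.9, -0.1, -0.1]
width: 0.0498
```

>>> move_arm(
  deltas=[
    {"dp":[-19,4,26],"rotation":[-0.1,-1,0]},
    {"dp":[-18,4,26],"rotation":[-0.1,-1,0]},
    {"dp":[-18,4,26],"rotation":[-0.1,-1,0]},
    {"dp":[-18,30,26],"rotation":[-0.1,-1,0]},
    {"dp":[0,30,0],"rotation":[0,-1,0]},
  ],
)

```text
t: 1.77
eef_pos: [0.4915, 0.2441, 0.2775]
ee_rot: [-1.574, 0.003, -3.077]
force: [-1.0, 0.5, -1.3]
width: 0.0496
```

Run:
```python
from h import *
from station import arm
plan(arm.get_state(),[.529,.2085,.08],183.35,n=9)
```

```text
force [-1.   0.5 -1.3] pos [0.4915 0.2441 0.2775] rot [ -90.2     0.18 -176.32] w 0.0496 t 1.7667
[{"dp": [-5.8, 32.9, 6.4], "rotation": [0.0, 0.1, -0.0]}, {"dp": [-5.8, 32.9, 6.4], "rotation": [0.0, 0.0, -0.0]}, {"dp": [-5.7, 32.9, 6.5], "rotation": [0.1, 0.1, -0.0]}, {"dp": [-5.8, 32.9, 6.4], "rotation": [0.0, 0.0, -0.1]}, {"dp": [-5.8, 32.9, 6.4], "rotation": [0.1, 0.1, -0.0]}, {"dp": [-5.9, 33.0, 6.2], "rotation": [0.0, 0.0, -0.1]}]
end [0.529  0.2085 0.08  ] [-9.0000e+01 -2.0000e-02 -1.7662e+02]
```

>>> move_arm(
  deltas=[
    {"dp":[-6,33,6],"rotation":[0,0,0]},
    {"dp":[-6,33,6],"rotation":[0,0,0]},
    {"dp":[-6,33,6],"rotation":[0.1,0,0]},
    {"dp":[-6,33,6],"rotation":[0,0,-0.1]},
    {"dp":[-6,33,6],"rotation":[0,0,0]},
  ],
)

```text
t: 2.18
eef_pos: [0.5256, 0.2131, 0.1075]
ee_rot: [-1.577, 0.006, -3.08]
force: [0.7, 0.8, -0.2]
width: 0.0498
```

Run:
```python
from h import *
from station import arm
plan(arm.get_state(),[.529,.2085,.07],183.35,n=9)
for n in("top","side"):
    f=arm.grab_frame(n)
    c=f["pixels"][130:290,160:320,::-1];cv2.imwrite(f'pics/{n}1.png',cv2.resize(c,None,fx=3.5,fy=3.5,interpolation=cv2.INTER_CUBIC))
measure(f)
```

```text
force [ 0.7  0.8 -0.2] pos [0.5256 0.2131 0.1075] rot [ -90.33    0.32 -176.47] w 0.0498 t 2.1833
[{"dp": [-1.4, 18.7, 2.5], "rotation": [0.2, 0.1, -0.2]}, {"dp": [-1.5, 18.8, 2.4], "rotation": [0.1, 0.1, -0.1]}]
end [0.529  0.2085 0.07  ] [-9.0030e+01  2.0000e-02 -1.7667e+02]
blue [255 206  13   8  41] [260.9 209.5] cent [0.5555 0.1673] dir deg 95.54 rect [554.7 166.1] [ 9.1 35. ] 3.51
blue [329 230  31  14 293] [344.3 236.7] cent [0.3921 0.0413] dir deg 73.98 rect [392.1  41.6] [72.8 27.5] 73.5
blue [252 259  10   6  26] [256.7 261.7] cent [0.4339 0.2478] dir deg 95.1 rect [433.7 248.5] [ 5.9 21.4] 8.1
blk [255 206  13   8  41] [260.9 209.5] cent [0.571 0.158] dir deg 95.54 rect [570.3 156.8] [ 9.4 36.1] 3.51
blk [329 230  31  14 293] [344.3 236.7] cent [0.4022 0.0278] dir deg 73.98 rect [402.2  28.1] [75.2 28.4] 73.5
blk [252 259  10   6  26] [256.7 261.7] cent [0.4454 0.2413] dir deg 95.1 rect [445.2 242. ] [ 6.1 22.1] 8.1
```

View pics/side1.png

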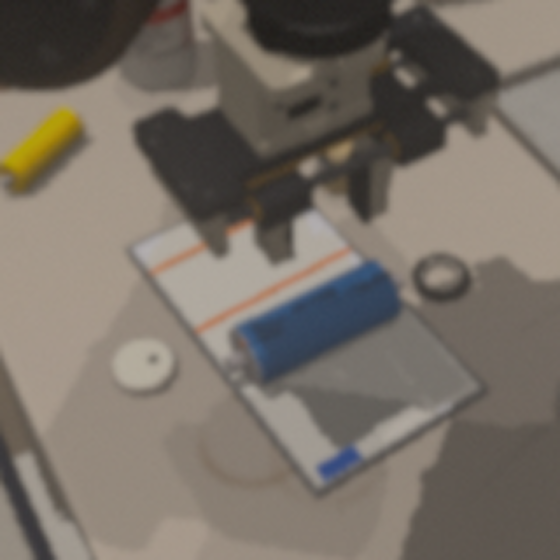

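View pics/top1.png

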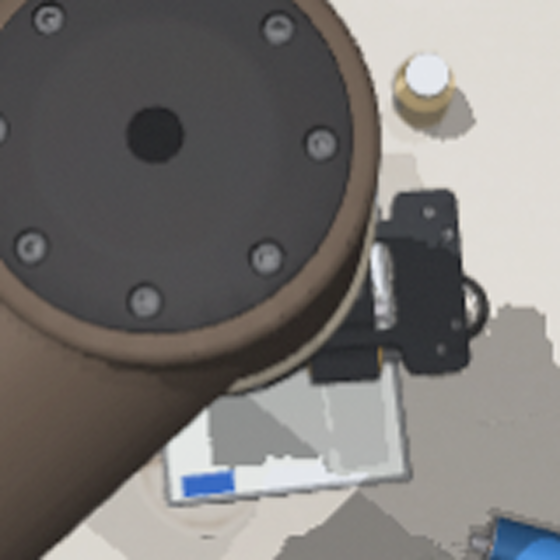

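Side view: fingers hang over the roller with their tips clear, the roller is undisturbed, ring and puck are in place. Top view is mostly hidden by the arm. I'll lower just behind the apex.

>>> move_arm(
  deltas=[
    {"dp":[-2,17,2.5],"rotation":[0.2,0.1,-0.2]},
    {"dp":[-1,17,2],"rotation":[0.1,0.1,-0.1]},
    {"dp":[0,8,0],"rotation":[0,0,0]},
    {"dp":[0,4,0],"rotation":[0,0,0]},
    {"dp":[0,0,0],"rotation":[0,0,0]},
  ],
)

```text
t: 2.7
eef_pos: [0.5278, 0.2077, 0.0605]
ee_rot: [-1.566, -0.006, -3.085]
force: [0.3, 0.2, -1.3]
width: 0.0497
```

Run:
```python
from h import *
from station import arm
plan(arm.get_state(),[.529,.2085,.052],183.35,n=9)
```

```text
force [ 0.3  0.2 -1.3] pos [0.5278 0.2077 0.0605] rot [ -89.71   -0.32 -176.75] w 0.0497 t 2.7
[{"dp": [-1.3, 8.4, -0.7], "rotation": [-0.3, -0.1, 0.3]}]
end [0.529  0.2085 0.052 ] [-9.0010e+01 -2.0000e-02 -1.7665e+02]
```

>>> move_arm(
  deltas=[
    {"dp":[-1,5,-0.7],"rotation":[-0.3,-0.1,0.3]},
    {"dp":[0,2,0],"rotation":[0,0,0]},
    {"dp":[0,1,0],"rotation":[0,0,0]},
  ],
)

```text
t: 2.95
eef_pos: [0.5304, 0.2106, 0.0556]
ee_rot: [-1.574, 0.005, -3.081]
force: [-0.5, 0.7, -0.3]
width: 0.0496
```

>>> move_arm(
  deltas=[
    {"dp":[0,1.5,0],"rotation":[0,0,0]},
    {"dp":[0,0.5,0],"rotation":[0,0,0]},
  ],
)

```text
t: 3.12
eef_pos: [0.5308, 0.2112, 0.0546]
ee_rot: [-1.576, 0.007, -3.081]
force: [0.7, -0.5, -1.0]
width: 0.0496
```

>>> move_arm(
  deltas=[
    {"dp":[0,1,0],"rotation":[0,0,0]},
    {"dp":[0,0,0],"rotation":[0,0,0]},
  ],
)

```text
t: 3.28
eef_pos: [0.5311, 0.2114, 0.054]
ee_rot: [-1.576, 0.007, -3.081]
force: [-1.1, -0.4, -0.7]
width: 0.0499
```

Run:
```python
from h import *
from station import arm
plan(arm.get_state(),[.529,.2085,.0488],183.35,n=9)
```

```text
force [-1.1 -0.4 -0.7] pos [0.5311 0.2114 0.054 ] rot [ -90.3     0.42 -176.52] w 0.0499 t 3.2833
[{"dp": [2.3, 5.2, 2.8], "rotation": [0.3, 0.1, -0.4]}]
end [0.529  0.2085 0.0488] [-9.0000e+01  2.0000e-02 -1.7662e+02]
```

>>> move_arm(
  deltas=[
    {"dp":[2.3,3,2.8],"rotation":[0.3,0.1,-0.4]},
    {"dp":[0,1,0],"rotation":[0,0,0]},
  ],
)

```text
t: 3.45
eef_pos: [0.5289, 0.2084, 0.0502]
ee_rot: [-1.571, 0.0, -3.083]
force: [0.6, -0.2, -0.4]
width: 0.0499
```

Run:
```python
from h import *
from station import arm
plan(arm.get_state(),[.529,.2085,.0488],183.35,n=9)
```

```text
force [ 0.6 -0.2 -0.4] pos [0.5289 0.2084 0.0502] rot [-9.0000e+01  2.0000e-02 -1.7662e+02] w 0.0499 t 3.45
[{"dp": [-0.1, 1.4, -0.1], "rotation": [-0.0, 0.0, -0.0]}]
end [0.529  0.2085 0.0488] [-9.0000e+01  2.0000e-02 -1.7662e+02]
```

Level and at the top; press.

>>> move_arm(
  deltas=[
    {"dp":[0,1.2,0],"rotation":[0,0,0]},
    {"dp":[0,0.5,0],"rotation":[0,0,0]},
  ],
)

```text
t: 3.62
eef_pos: [0.5288, 0.2082, 0.048]
ee_rot: [-1.57, -0.0, -3.083]
force: [0.1, -0.0, 0.0]
width: 0.0499
```

>>> move_arm(
  deltas=[
    {"dp":[0,1,0],"rotation":[0,0,0]},
    {"dp":[0,1,0],"rotation":[0,0,0]},
  ],
)

```text
t: 3.78
eef_pos: [0.5288, 0.2081, 0.0457]
ee_rot: [-1.57, -0.0, -3.083]
force: [1.1, -0.1, 0.1]
width: 0.0498
```

Run:
```python
from h import *
from station import arm
plan(arm.get_state(),[.529,.2085,.046],183.35,n=9)
f=arm.grab_frame("side")
c=f["pixels"][170:280,190:320,::-1];cv2.imwrite(f'pics/side2.png',cv2.resize(c,None,fx=5,fy=5,interpolation=cv2.INTER_CUBIC))
```

```text
force [ 1.1 -0.1  0.1] pos [0.5288 0.2081 0.0457] rot [-8.9970e+01 -2.0000e-02 -1.7664e+02] w 0.0498 t 3.7833
[{"dp": [-0.2, -0.3, -0.4], "rotation": [-0.0, 0.0, 0.0]}]
end [0.529  0.2085 0.046 ] [-8.9970e+01 -2.0000e-02 -1.7664e+02]
```

View pics/side2.png

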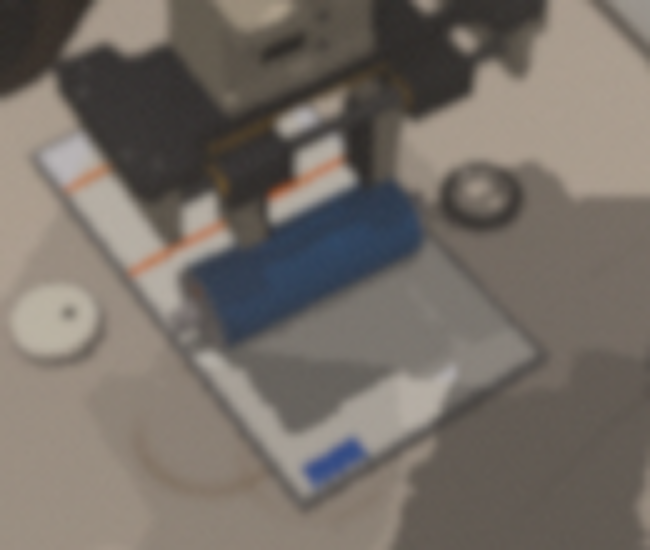

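Run:
```python
from h import *
from station import arm
f=arm.grab_frame("side")
s=arm.get_state();p=s["eef_pos"];R=Rn.from_euler('xyz',s["ee_rot"])
c=cv2.resize(f["pixels"][170:280,190:320,::-1],None,fx=5,fy=5,interpolation=cv2.INTER_CUBIC)
def mark(P,col):
    q=(proj(f,P)-[190,170]+.5)*5-.5
    for a in q: cv2.circle(c,tuple(int(round(t)) for t in a),3,col,-1)
mark([p+R.apply([x,0,z]) for x in(-.0095,.0095) for z in(-.025,.025,-.04,.04)],(0,0,255))
ax=np.array([-np.sin(np.radians(3.35)),np.cos(np.radians(3.35)),0])
C=np.array([.5354,.2087,.028])
mark([C+ax*t+[0,0,.022] for t in np.linspace(-.055,.055,9)],(0,255,0))
mark([C+ax*t*.055+.022*np.array([np.cos(a),0,np.sin(a)]) for t in(-1,1) for a in np.linspace(0,6.28,24)],(0,255,255))
cv2.imwrite('pics/side3.png',c)
z=f["z_map"]
print(z[205:232:3,225:285:6].round(3))
q=proj(f,[p+R.apply([0,0,z]) for z in(-.033,.033)]);print(q)
```

```text
[[0.656 0.686 0.678 0.688 0.886 0.886 0.789 0.789 0.899 0.882]
 [0.661 0.684 0.684 0.695 0.878 0.88  0.827 0.824 0.843 0.874]
 [0.667 0.876 0.69  0.752 0.872 0.82  0.815 0.817 0.825 0.871]
 [0.673 0.867 0.747 0.761 0.815 0.811 0.811 0.818 0.824 0.876]
 [0.68  0.862 0.761 0.769 0.808 0.806 0.81  0.818 0.825 0.865]
 [0.857 0.854 0.802 0.798 0.803 0.805 0.813 0.82  0.851 0.851]
 [0.851 0.794 0.794 0.798 0.799 0.806 0.814 0.847 0.847 0.844]
 [0.818 0.789 0.789 0.795 0.8   0.81  0.822 0.843 0.842 0.84 ]
 [0.835 0.787 0.787 0.795 0.802 0.817 0.833 0.834 0.834 0.833]]
[[239.23426687 225.29102238]
 [263.39831678 213.08999549]]
```

View pics/side3.png

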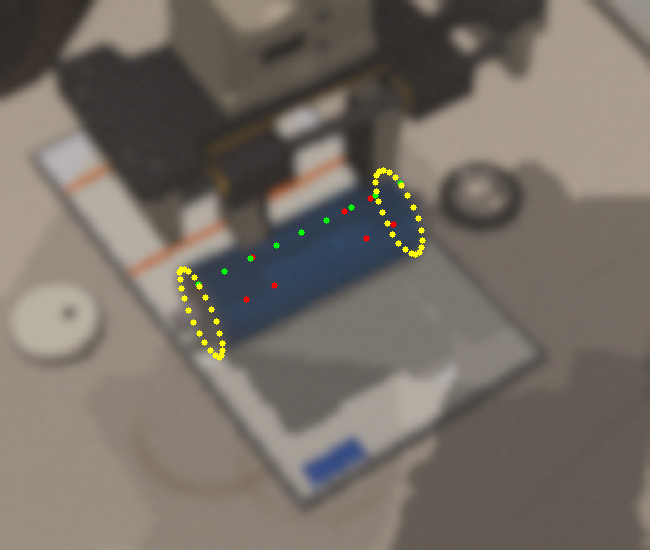

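Run:
```python
from h import *
from station import arm
f=arm.grab_frame("side");z=f["z_map"];s=arm.get_state()
for (u,v) in [(237,217),(238,218),(240,218),(241,217),(243,216),(266,205),(268,206),(265,206)]:
    o,r=rays(f,[[u,v]]);P=(o+r*z[v,u])[0];print(u,v,P.round(4), P-s["eef_pos"])
```

```text
237 217 [0.5214 0.2478 0.0863] [-0.00744535  0.03969371  0.04052396]
238 218 [0.5169 0.2476 0.0877] [-0.0119547   0.03952486  0.04192993]
240 218 [0.5178 0.2424 0.0834] [-0.0110195   0.03430008  0.03763093]
241 217 [0.5188 0.2394 0.084 ] [-0.01005178  0.03130721  0.038219  ]
243 216 [0.5197 0.234  0.0831] [-0.0091454  0.0259043  0.0373991]
266 205 [0.5215 0.1745 0.0842] [-0.00735759 -0.03359498  0.03842532]
268 206 [0.541  0.1565 0.0498] [ 0.01222228 -0.05155209  0.00411134]
265 206 [0.5223 0.1765 0.0809] [-0.00646088 -0.03159518  0.03516757]
```

Run:
```python
from h import *
from station import arm
f=arm.grab_frame("side");z=f["z_map"];s=arm.get_state()
for u in(239,240,241,266):
  for v in range(200,228,1):
    o,r=rays(f,[[u,v]]);P=(o+r*z[v,u])[0]
    if v>212 or u>260: print(u,v,f["pixels"][v,u],P.round(4))
```

```text
239 213 [91 84 74] [0.5188 0.2436 0.1004]
239 214 [91 84 75] [0.5178 0.2442 0.0984]
239 215 [91 84 75] [0.5158 0.2453 0.0978]
239 216 [91 84 75] [0.5181 0.2444 0.0912]
239 217 [91 85 76] [0.5183 0.2444 0.0876]
239 218 [86 82 75] [0.5172 0.2451 0.0858]
239 219 [73 72 75] [0.5179 0.2448 0.0812]
239 220 [59 64 75] [0.5378 0.2357 0.0494]
239 221 [53 62 77] [0.5335 0.2378 0.052 ]
239 222 [53 63 79] [0.5336 0.2379 0.0482]
239 223 [51 62 78] [0.5305 0.2395 0.049 ]
239 224 [51 61 78] [0.5268 0.2414 0.0508]
239 225 [51 62 80] [0.5253 0.2422 0.0492]
239 226 [52 63 80] [0.5246 0.2427 0.0466]
239 227 [53 64 82] [0.5208 0.2446 0.0485]
240 213 [90 84 74] [0.5163 0.2424 0.1023]
240 214 [92 84 75] [0.5177 0.2419 0.0971]
240 215 [92 85 74] [0.5176 0.2421 0.0938]
240 216 [93 85 76] [0.5171 0.2425 0.0912]
240 217 [90 84 76] [0.5183 0.242  0.086 ]
240 218 [82 78 75] [0.5174 0.2426 0.0839]
240 219 [68 70 76] [0.5391 0.2324 0.0497]
240 220 [58 64 77] [0.5376 0.2333 0.0481]
240 221 [51 61 77] [0.5327 0.2357 0.0515]
240 222 [50 60 77] [0.5313 0.2365 0.0498]
240 223 [51 62 80] [0.5288 0.2378 0.0499]
240 224 
[... 1274 characters left out ...]
5301 0.1685 0.0501]
266 212 [47 60 78] [0.5279 0.1697 0.0494]
266 213 [47 60 79] [0.5275 0.1699 0.0462]
266 214 [50 63 81] [0.5252 0.1712 0.0458]
266 215 [47 62 82] [0.5246 0.1715 0.0429]
266 216 [48 64 86] [0.5216 0.1733 0.0436]
266 217 [48 66 88] [0.5192 0.1747 0.0433]
266 218 [50 67 90] [0.5187 0.1749 0.0403]
266 219 [51 67 89] [0.5177 0.1755 0.0379]
266 220 [49 65 86] [0.5181 0.1751 0.0334]
266 221 [50 64 82] [0.5162 0.1762 0.0324]
266 222 [52 63 79] [0.5151 0.1768 0.0303]
266 223 [68 72 81] [0.5165 0.1758 0.0242]
266 224 [87 86 87] [0.5255 0.17   0.0061]
266 225 [105 102  97] [0.5224 0.1718 0.0068]
266 226 [116 111 106] [0.52   0.1733 0.0066]
266 227 [121 116 110] [0.5173 0.1749 0.0068]
```

The finger tips, seen at about z=0.081, are well above the nominal TCP (0.046) at this opening. I'll raise and shut the jaws, since the TCP is defined for shut fingers.

>>> move_arm(
  deltas=[
    {"dp":[0,-25,0],"rotation":[0,0,0]},
    {"dp":[0,-5,0],"rotation":[0,0,0]},
    {"dp":[0,0,0],"rotation":[0,0,0]},
  ],
)

```text
t: 4.23
eef_pos: [0.5284, 0.2078, 0.0761]
ee_rot: [-1.569, -0.002, -3.083]
force: [-0.6, -0.7, -0.4]
width: 0.0501
```

>>> move_arm(
  deltas=[
    {"dp":[0,0,0],"rotation":[0,0,0]},
    {"dp":[0,0,0],"rotation":[0,0,0]},
    {"dp":[0,0,0],"rotation":[0,0,0]},
    {"dp":[0,0,0],"rotation":[0,0,0]},
    {"dp":[0,0,0],"rotation":[0,0,0]},
  ],
  jaw=255,
)

```text
t: 4.65
eef_pos: [0.5283, 0.2078, 0.0756]
ee_rot: [-1.57, -0.001, -3.083]
force: [-0.3, 0.4, -1.0]
width: 0.0222
```

```bash
cat >> h.py <<'E'
def overlay(f,s,C,yaw,fn,win=(190,170,130,110)):
    p=s["eef_pos"];R=Rn.from_euler('xyz',s["ee_rot"]);u0,v0,w,h=win
    c=cv2.resize(f["pixels"][v0:v0+h,u0:u0+w,::-1],None,fx=5,fy=5,interpolation=cv2.INTER_CUBIC)
    def mark(P,col):
        for a in (proj(f,P)-[u0,v0]+.5)*5-.5: cv2.circle(c,tuple(int(round(t)) for t in a),2,col,-1)
    mark([p+R.apply([x,0,z]) for x in(-.0095,.0095) for z in(-.02,0,.02)],(0,0,255))
    a=np.radians(yaw);ax=np.array([-np.sin(a),np.cos(a),0])
    C=np.array(C)
    mark([C+ax*t*.055+.022*np.array([np.cos(b),0,np.sin(b)]) for t in(-1,1) for b in np.linspace(0,6.28,24)],(0,255,255))
    cv2.imwrite(fn,c)
E
python3 - <<'E'
from h import *
from station import arm
f=arm.grab_frame("side");s=arm.get_state()
plan(s,[.529,.2085,.07],183.35)
overlay(f,s,[.5354,.2087,.028],3.35,'pics/side4.png')
z=f["z_map"]
for u in(244,248,250,253,256,260):
    L=[]
    for v in range(190,228):
        o,r=rays(f,[[u,v]]);P=(o+r*z[v,u])[0]
        if P[2]>.056 and P[0]<.6:L.append(P)
    if L:print(u,np.array(L)[-3:].round(4).tolist())
E
```

```text
force [-0.1 -0.1 -0.6] pos [0.5282 0.2077 0.0755] rot [-8.9920e+01 -9.0000e-02 -1.7664e+02] w 0.0183 t 4.7
[{"dp": [-0.8, 5.5, -0.7], "rotation": [-0.1, 0.0, 0.1]}]
end [0.529  0.2085 0.07  ] [-9.0020e+01  1.0000e-02 -1.7664e+02]
244 [[0.5172, 0.2318, 0.1217], [0.5179, 0.2315, 0.1175], [0.5185, 0.2313, 0.1136]]
248 [[0.5179, 0.2219, 0.1153], [0.5193, 0.2213, 0.1102], [0.0905, 0.4446, 0.686]]
250 [[0.4902, 0.2314, 0.1853], [0.491, 0.231, 0.1814], [0.4916, 0.2307, 0.1778]]
253 [[0.4889, 0.2255, 0.1891], [0.4908, 0.2245, 0.1839], [0.4922, 0.2237, 0.1792]]
256 [[0.5293, 0.1959, 0.1154], [0.5283, 0.1965, 0.1134], [0.5282, 0.1965, 0.1102]]
260 [[0.5186, 0.1921, 0.1206], [0.5202, 0.1911, 0.1152], [0.5201, 0.1911, 0.112]]
```

View pics/side4.png

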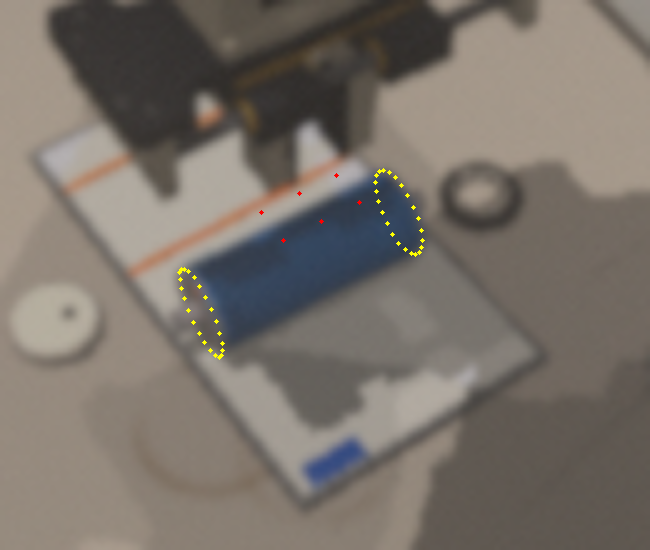

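Run:
```python
from h import *
from station import arm
f=arm.grab_frame("side");s=arm.get_state();z=f["z_map"]
v,u=np.indices(z.shape);o,r=rays(f,np.c_[u.ravel(),v.ravel()]);P=(o+r*z.reshape(-1,1))
T=Rn.from_euler('xyz',s["ee_rot"]).inv().apply(P-s["eef_pos"])*1000
ok=(z.ravel()>.2)&(P[:,2]>.062)&(abs(T[:,0])<60)&(abs(T[:,2])<130)&(T[:,1]>-150)
print(s["eef_pos"],s["width"])
for a in range(-130,130,10):
    k=ok&(T[:,2]>=a)&(T[:,2]<a+10)
    if k.sum()>3: 
        i=np.nonzero(k)[0];j=i[np.argsort(T[i,1])[-5:]]
        print(a,k.sum(),"lowest tool-y",T[j,1].round(0),"x",T[j,0].round(0))
```

```text
[0.52831761 0.20780129 0.07558258] 0.013879738423019677
-100 190 lowest tool-y [-123. -123. -123. -122. -122.] x [  4.  -5. -34.  37.  16.]
-90 259 lowest tool-y [-100. -100. -100.  -99.  -99.] x [ -7. -29.  -4. -21. -34.]
-80 184 lowest tool-y [-114. -113. -113. -112. -111.] x [29. 30. 30. 30. 30.]
-70 141 lowest tool-y [-112. -112. -111. -111. -109.] x [29. 28. 30. 29. 29.]
-60 150 lowest tool-y [-112. -112. -112. -111. -111.] x [31. 30. 30. 30. 29.]
-50 145 lowest tool-y [-99. -97. -96. -95. -95.] x [ 8. -0. -5.  4.  7.]
-40 109 lowest tool-y [-104. -104. -103. -103. -102.] x [36. 36. 37. 36. 36.]
-30 157 lowest tool-y [-40. -38. -38. -38. -37.] x [ 10.   1.   9. -12.   4.]
-20 128 lowest tool-y [-40. -40. -39. -36. -34.] x [ 9. 10.  8.  8.  6.]
-10 58 lowest tool-y [-114. -113. -113. -112. -111.] x [29. 30. 29. 30. 30.]
0 98 lowest tool-y [-36. -35. -34. -34. -33.] x [ 8.  3. -4. -1. -9.]
10 211 lowest tool-y [-38. -38. -37. -36. -33.] x [10.  9. 10.  6.  7.]
20 130 lowest tool-y [-43. -41. -39. -39. -38.] x [ 9.  9.  9. 10. 10.]
30 99 lowest tool-y [-107. -107. -105. -104. -104.] x [38. 36. 37. 36. 37.]
40 60 lowest tool-y [-111. -108. -108. -107. -105.] x [37. 37. 36. 38. 37.]
50 67 lowest tool-y [-112. -112. -112. -110. -109.] x [-25. -25.  30.  29.  29.]
60 148 lowest tool-y [-111. -111. -111. -111. -109.] x [-27.  29.  30. -27.  28.]
70 177 lowest tool-y [-112. -112. -111. -111. -108.] x [-26. -25.  30. -26.  31.]
80 241 lowest tool-y [-100. -100.  -99.  -99.  -98.] x [-35.   6.   3. -24. -32.]
90 86 lowest tool-y [-129. -128. -125. -125. -123.] x [37. 38. 37. 37. 37.]
```

The depth cloud shows the whole gripper (tips and body alike) about 35 mm higher than the reported TCP implies. I'll treat the physical tips as TCP z + 35 mm and confirm by force and pictures.

>>> move_arm(
  deltas=[
    {"dp":[-1,20,-0.7],"rotation":[-0.1,0,0.1]},
    {"dp":[0,20,0],"rotation":[0,0,0]},
    {"dp":[0,8,0],"rotation":[0,0,0]},
    {"dp":[0,0,0],"rotation":[0,0,0]},
    {"dp":[0,0,0],"rotation":[0,0,0]},
  ],
  jaw=110,
)

```text
t: 5.17
eef_pos: [0.5302, 0.209, 0.0267]
ee_rot: [-1.572, 0.002, -3.083]
force: [0.0, -0.2, -0.3]
width: 0.0418
```

Run:
```python
from h import *
from station import arm
f=arm.grab_frame("side");s=arm.get_state()
plan(s,[.529,.2085,.014],183.35)
s["eef_pos"]=s["eef_pos"]+[0,0,.035]
overlay(f,s,[.5354,.2087,.028],3.35,'pics/side5.png')
```

```text
force [ 0.4 -0.1  0.6] pos [0.5302 0.209  0.0269] rot [-9.0050e+01  1.0000e-01 -1.7661e+02] w 0.0458 t 5.2167
[{"dp": [1.3, 12.9, 0.5], "rotation": [0.1, 0.0, -0.1]}]
end [0.529  0.2085 0.014 ] [ -89.95    0.   -176.61]
```

View pics/side5.png

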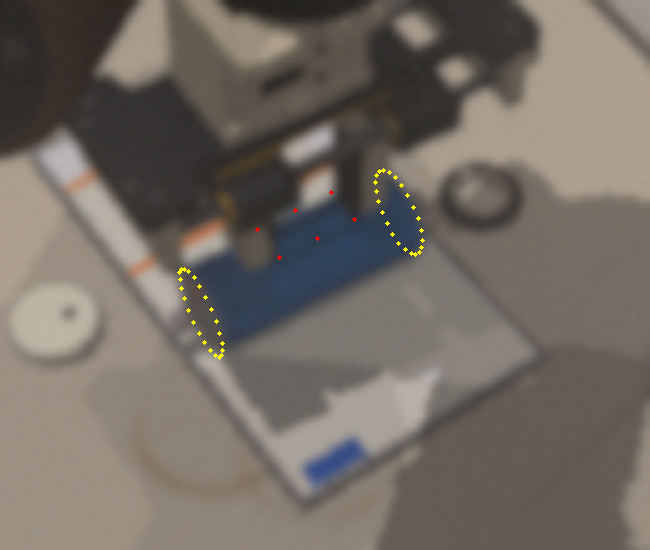

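The 35 mm correction matches the picture: tips now just above the roller top. I'll feel for contact.

>>> move_arm(
  deltas=[
    {"dp":[1,6,0.5],"rotation":[0.1,0,-0.1]},
    {"dp":[0,2,0],"rotation":[0,0,0]},
    {"dp":[0,0,0],"rotation":[0,0,0]},
  ],
)

```text
t: 5.47
eef_pos: [0.5304, 0.2093, 0.0203]
ee_rot: [-1.571, 0.003, -3.082]
force: [0.5, 0.5, -0.1]
width: 0.0497
```

>>> move_arm(
  deltas=[
    {"dp":[0,1,0],"rotation":[0,0,0]},
    {"dp":[0,0,0],"rotation":[0,0,0]},
  ],
)

```text
t: 5.63
eef_pos: [0.5307, 0.2096, 0.0199]
ee_rot: [-1.572, 0.004, -3.082]
force: [0.5, 0.0, 0.4]
width: 0.0498
```

>>> move_arm(
  deltas=[
    {"dp":[0,1,0],"rotation":[0,0,0]},
    {"dp":[0,0,0],"rotation":[0,0,0]},
  ],
)

```text
t: 5.8
eef_pos: [0.531, 0.2098, 0.0193]
ee_rot: [-1.573, 0.004, -3.082]
force: [-0.1, 0.3, -0.3]
width: 0.0497
```

>>> move_arm(
  deltas=[
    {"dp":[1.5,2,0.9],"rotation":[0.1,0,-0.2]},
    {"dp":[0,1,0],"rotation":[0,0,0]},
  ],
)

```text
t: 5.97
eef_pos: [0.5312, 0.2096, 0.018]
ee_rot: [-1.572, 0.004, -3.081]
force: [0.4, -3.8, 9.4]
width: 0.0499
```

>>> move_arm(
  deltas=[
    {"dp":[0,1,0],"rotation":[0,0,0]},
  ],
)

```text
t: 6.05
eef_pos: [0.5322, 0.2096, 0.0181]
ee_rot: [-1.572, 0.006, -3.08]
force: [0.7, -2.3, 7.2]
width: 0.0496
```

>>> move_arm(
  deltas=[
    {"dp":[0,1,0],"rotation":[0,0,0]},
  ],
)

```text
t: 6.13
eef_pos: [0.5329, 0.2096, 0.0181]
ee_rot: [-1.572, 0.007, -3.08]
force: [-0.5, -1.4, 6.9]
width: 0.0496
```

Contact at TCP z≈0.018 with 7-9 N. First stroke.

>>> move_arm(
  deltas=[
    {"dp":[-4,0.8,0],"rotation":[0.1,-0.2,-0.3]},
    {"dp":[-4,0.8,0],"rotation":[0,-0.2,0]},
    {"dp":[-4,0.8,0],"rotation":[0,-0.2,0]},
  ],
)

```text
t: 6.38
eef_pos: [0.5466, 0.2105, 0.0181]
ee_rot: [-1.571, 0.005, -3.068]
force: [0.1, -1.5, 8.6]
width: 0.0499
```

Run:
```python
from h import *
from station import arm
f=arm.grab_frame("side");s=arm.get_state()
plan(s,[.55,.2105,.018],184)
s["eef_pos"]=s["eef_pos"]+[0,0,.032]
overlay(f,s,[.5354,.2087,.028],3.35,'pics/side6.png')
```

```text
force [ 1.8 -1.7  8.2] pos [0.5475 0.2106 0.0182] rot [ -89.99    0.31 -175.74] w 0.0499 t 6.4333
[{"dp": [-2.5, 0.2, 0.3], "rotation": [-0.0, 0.3, -0.3]}]
end [0.55   0.2105 0.018 ] [-8.9990e+01  1.0000e-02 -1.7604e+02]
```

View pics/side6.png

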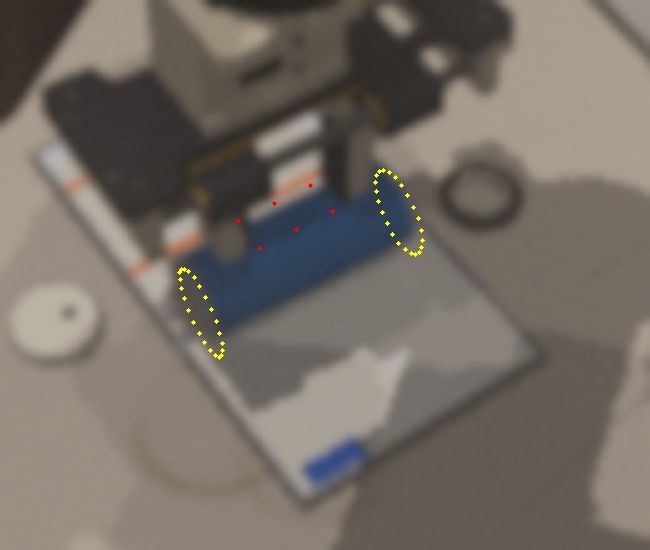

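```bash
cat >> h.py <<'E'
def roller(f,verbose=True):
    """axis line of the roller from its lower silhouette edge in the side view"""
    im=cv2.GaussianBlur(f["pixels"],(3,3),0).astype(float);q=im[:,:,2]/im.sum(2).clip(1)
    hsv=cv2.cvtColor(f["pixels"],cv2.COLOR_RGB2HSV)
    m=((q>.40)*1).astype(np.uint8);n,l,st,c=cv2.connectedComponentsWithStats(m)
    # biggest component inside the pad area
    best=0
    for i in range(1,n):
        P=plane(f,c[i],.03)[0]
        if .5<P[0]<.70 and .1<P[1]<.32 and st[i,4]>best:best=st[i,4];bi=i
    L=l==bi;us=np.nonzero(L.any(0))[0];E=[]
    for u in us:
        v=np.nonzero(L[:,u])[0].max()
        if v+4>=q.shape[0]:continue
        hi=q[v-1,u];lo=q[v+4,u];t=.4
        a,b=q[v,u],q[v+1,u];E.append((u,v+(a-t)/(a-b)))
    E=np.array(E);yaw=3.35;o,r=rays(f,E)
    for _ in range(4):
        a=np.radians(yaw);ex=np.array([np.cos(a),np.sin(a),0]);ey=np.array([-np.sin(a),np.cos(a),0])
        ro=np.array([o@ex,o[2]]);rd=np.c_[r@ex,r[:,2]];rd/=np.linalg.norm(rd,axis=1)[:,None]
        # point on ray at z=.028 + offset R/|sin|  (axis is on far side, +ex)
        X=ro[0]+rd[:,0]*((.028-ro[1])/rd[:,1])+.022/abs(rd[:,1])
        # along-axis coordinate at tangent point
        tz=.028-.022*abs(rd[:,0]);k=(tz-o[2])/r[:,2];Y=(o+r*k[:,None])@ey
        mid=(Y.min()+Y.max())/2;g=abs(Y-mid)<.042
        for _ in range(4):
            pf=np.polyfit(Y[g],X[g],1);res=X-np.polyval(pf,Y);g=(abs(Y-mid)<.042)&(abs(res)<2.5*max(res[g].std(),.0003))
        yaw-=np.degrees(np.arctan(pf[0]))
    C=ex*np.polyval(pf,mid)+ey*mid
    if verbose:print("roller C",C[:2].round(4),"yaw",round(yaw,2),"rms mm",round(res[g].std()*1e3,2),"Yspan",round((Y.max()-Y.min())*1e3,1),"n",g.sum())
    return C,yaw
E
python3 - <<'E'
from h import *
from station import arm
f0=pickle.load(open('side.pkl','rb'));roller(f0)
f=arm.grab_frame("side");roller(f);print(arm.get_state()["eef_pos"],arm.get_state()["force"])
E
```

```text
roller C [0.5438 0.2027] yaw 2.29 rms mm 0.2 Yspan 100.6 n 30
roller C [0.5499 0.2036] yaw 3.02 rms mm 0.2 Yspan 98.7 n 30
[0.54714479 0.21056651 0.01812943] [-0.49659153 -0.87417393  7.95031152]
```

Run:
```python
from h import *
f0=pickle.load(open('side.pkl','rb'));im=cv2.GaussianBlur(f0["pixels"],(3,3),0).astype(float);q=im[:,:,2]/im.sum(2)
for u in(240,252,265): print(u,[(v,round(q[v,u],2),int(im[v,u].sum())) for v in range(204,240,1)])
c=np.array([.5354,.2087,.028]);print(proj(f0,[c,c+[0,0,.022],c+[-.022,0,0],c+[-.0156,0,-.0156]]))
```

```text
240 [(204, np.float64(0.33), 418), (205, np.float64(0.33), 418), (206, np.float64(0.33), 418), (207, np.float64(0.33), 418), (208, np.float64(0.33), 413), (209, np.float64(0.32), 399), (210, np.float64(0.3), 379), (211, np.float64(0.29), 365), (212, np.float64(0.3), 375), (213, np.float64(0.32), 395), (214, np.float64(0.33), 402), (215, np.float64(0.34), 387), (216, np.float64(0.36), 346), (217, np.float64(0.39), 296), (218, np.float64(0.42), 259), (219, np.float64(0.45), 245), (220, np.float64(0.46), 244), (221, np.float64(0.46), 243), (222, np.float64(0.46), 245), (223, np.float64(0.46), 246), (224, np.float64(0.46), 244), (225, np.float64(0.46), 241), (226, np.float64(0.46), 235), (227, np.float64(0.45), 229), (228, np.float64(0.44), 225), (229, np.float64(0.44), 216), (230, np.float64(0.43), 210), (231, np.float64(0.43), 203), (232, np.float64(0.42), 194), (233, np.float64(0.41), 188), (234, np.float64(0.4), 181), (235, np.float64(0.38), 177), (236, np.float64(0.36), 184), (237, np.float64(0.34), 204), (238, np.float64(0.33), 232), (239, np.float64(0.32), 255)]
252 [(204, np.floa
[... 1566 characters left out ...]
(0.42), 194), (221, np.float64(0.41), 186), (222, np.float64(0.39), 181), (223, np.float64(0.37), 187), (224, np.float64(0.35), 204), (225, np.float64(0.33), 230), (226, np.float64(0.32), 255), (227, np.float64(0.32), 277), (228, np.float64(0.32), 304), (229, np.float64(0.33), 341), (230, np.float64(0.33), 381), (231, np.float64(0.33), 406), (232, np.float64(0.33), 416), (233, np.float64(0.33), 419), (234, np.float64(0.33), 419), (235, np.float64(0.33), 417), (236, np.float64(0.33), 418), (237, np.float64(0.33), 418), (238, np.float64(0.33), 419), (239, np.float64(0.33), 419)]
[[249.93044779 221.86008674]
 [249.828311   216.0549342 ]
 [254.48902752 228.45378234]
 [253.17379983 230.47102863]]
```

```bash
sed -i 's/q>.40/q>.365/;s/t=.4$/t=.365/' h.py
python3 - <<'E'
from h import *
from station import arm
f0=pickle.load(open('side.pkl','rb'));roller(f0)
f=arm.grab_frame("side");roller(f);s=arm.get_state();print(s["eef_pos"],s["force"],s["t"])
E
```

```text
roller C [0.5393 0.2042] yaw 2.98 rms mm 0.13 Yspan 105.3 n 30
roller C [0.5468 0.205 ] yaw 3.37 rms mm 0.2 Yspan 104.3 n 30
[0.54696022 0.21052918 0.01814503] [ 0.03258947 -1.13219268  6.84841287] 6.5333
```

Roller has moved 7.5 mm against a finger travel of about 16 mm, so it is rolling without slip. Finish this stroke, then regrip.

>>> move_arm(
  deltas=[
    {"dp":[-4,0.6,0.2],"rotation":[0,0.1,-0.3]},
    {"dp":[-3,0.5,0],"rotation":[0,-0.2,0]},
  ],
)

```text
t: 6.7
eef_pos: [0.555, 0.2111, 0.0182]
ee_rot: [-1.571, 0.002, -3.066]
force: [-0.2, -1.7, 5.6]
width: 0.05
```

>>> move_arm(
  deltas=[
    {"dp":[0,-4,0],"rotation":[0,0,0]},
    {"dp":[0,-4,0],"rotation":[0,0,0]},
  ],
)

```text
t: 6.87
eef_pos: [0.5548, 0.2107, 0.0252]
ee_rot: [-1.571, 0.0, -3.066]
force: [-0.5, 0.6, 0.1]
width: 0.05
```

```bash
cat >> h.py <<'E'
def look(arm,back=.007,z=.0205):
    f=arm.grab_frame("side");s=arm.get_state();C,y=roller(f)
    C=C[:2]+[-.0039,.0045];y+=.37
    a=np.radians(5.75);ex=np.array([np.cos(a),np.sin(a)]);ey=np.array([-ex[1],ex[0]])
    F=np.array([.6222,.215]);print("roller true",C.round(4),"yaw",round(y,2),"to go x,y mm",((F-C)@ex*1e3).round(1),((F-C)@ey*1e3).round(1),"yaw",round(5.75-y,2))
    plan(s,[C[0]-back*np.cos(np.radians(y)),C[1]-back*np.sin(np.radians(y)),z],180+y)
    return f,s,C,y
E
python3 - <<'E'
from h import *
from station import arm
look(arm)
E
```

```text
roller C [0.5513 0.2048] yaw 3.05 rms mm 0.13 Yspan 104.8 n 30
roller true [0.5474 0.2093] yaw 3.42 to go x,y mm 75.0 -1.8 yaw 2.33
force [-0.2  0.   0.6] pos [0.5551 0.2108 0.026 ] rot [-9.0020e+01  6.0000e-02 -1.7567e+02] w 0.0499 t 6.9167
[{"dp": [14.8, 5.5, 0.9], "rotation": [0.0, 0.9, -0.1]}]
end [0.5404 0.2088 0.0205] [-9.0020e+01 -4.0000e-02 -1.7657e+02]
```

>>> move_arm(
  deltas=[
    {"dp":[10,0,0.6],"rotation":[0,0.9,0]},
    {"dp":[5,2,0.3],"rotation":[0,0,-0.1]},
    {"dp":[0,2,0],"rotation":[0,0,0]},
    {"dp":[0,0,0],"rotation":[0,0,0]},
  ],
)

```text
t: 7.25
eef_pos: [0.539, 0.209, 0.0217]
ee_rot: [-1.571, -0.001, -3.081]
force: [-0.1, 0.2, 0.8]
width: 0.0497
```

Run:
```python
from h import *
from station import arm
look(arm)
```

```text
roller C [0.5512 0.2049] yaw 2.95 rms mm 0.11 Yspan 105.2 n 29
roller true [0.5473 0.2094] yaw 3.32 to go x,y mm 75.1 -1.9 yaw 2.43
force [-0.6 -0.6 -0.5] pos [0.5392 0.209  0.0218] rot [-9.0040e+01 -5.0000e-02 -1.7655e+02] w 0.0497 t 7.3
[{"dp": [-1.1, 1.3, 0.1], "rotation": [0.0, 0.1, 0.1]}]
end [0.5403 0.2089 0.0205] [-9.0040e+01  5.0000e-02 -1.7665e+02]
```

>>> move_arm(
  deltas=[
    {"dp":[0,3,0],"rotation":[0,0,0]},
    {"dp":[0,1.5,0],"rotation":[0,0,0]},
  ],
)

```text
t: 7.47
eef_pos: [0.5403, 0.2095, 0.0179]
ee_rot: [-1.572, 0.001, -3.08]
force: [-0.9, -3.1, 13.0]
width: 0.0496
```

>>> move_arm(
  deltas=[
    {"dp":[-5,0.7,0],"rotation":[0,-0.3,0]},
    {"dp":[-5,0.7,0],"rotation":[0,-0.3,-0.1]},
    {"dp":[-5,0.7,0],"rotation":[0,-0.3,-0.1]},
    {"dp":[-5,0.7,0],"rotation":[0,-0.3,-0.1]},
    {"dp":[-4,0.6,0],"rotation":[0,-0.3,0]},
  ],
)

```text
t: 7.88
eef_pos: [0.5692, 0.2113, 0.0182]
ee_rot: [-1.571, 0.002, -3.05]
force: [0.0, -1.3, 6.3]
width: 0.0497
```

Run:
```python
from h import *
from station import arm
look(arm)
```

```text
roller C [0.5668 0.204 ] yaw 2.92 rms mm 0.11 Yspan 108.7 n 29
roller true [0.5629 0.2085] yaw 3.29 to go x,y mm 59.7 0.6 yaw 2.46
force [ 1.5 -1.3  5.9] pos [0.57   0.2114 0.0182] rot [-9.0030e+01  1.4000e-01 -1.7473e+02] w 0.0497 t 7.9333
[{"dp": [14.4, -2.4, 2.0], "rotation": [0.0, 2.0, -0.1]}]
end [0.5559 0.2081 0.0205] [-9.0030e+01  4.0000e-02 -1.7673e+02]
```

>>> move_arm(
  deltas=[
    {"dp":[0,-5,0],"rotation":[0,0,0]},
    {"dp":[8,-2,1],"rotation":[0,1,0]},
    {"dp":[7,1,1],"rotation":[0,1.5,0]},
    {"dp":[0,2,0],"rotation":[0,0,0]},
    {"dp":[0,0,0],"rotation":[0,0,0]},
  ],
)

```text
t: 8.35
eef_pos: [0.5542, 0.2075, 0.0218]
ee_rot: [-1.571, 0.002, -3.098]
force: [0.3, 0.8, 0.4]
width: 0.0497
```

Run:
```python
from h import *
from station import arm
f,s,_,_=look(arm);print(s["moment"],Rn.from_euler('xyz',s["ee_rot"]).inv().apply(s["moment"]))
s["eef_pos"]=s["eef_pos"]+[0,0,.032]
overlay(f,s,[.5629,.2085,.028],3.35,'pics/side7.png')
```

```text
roller C [0.5669 0.2038] yaw 3.03 rms mm 0.16 Yspan 108.5 n 29
roller true [0.563  0.2083] yaw 3.4 to go x,y mm 59.6 0.8 yaw 2.35
force [ 0.4 -0.1  0.7] pos [0.5542 0.2075 0.0219] rot [-9.0020e+01  9.0000e-02 -1.7749e+02] w 0.0499 t 8.4
[{"dp": [-1.7, 1.4, -0.3], "rotation": [0.0, -0.9, -0.1]}]
end [0.5559 0.2078 0.0205] [-9.0020e+01 -1.0000e-02 -1.7659e+02]
[-0.04827674  0.05569801 -0.06279296] [ 0.04589331  0.06274057 -0.05773467]
```

View pics/side7.png

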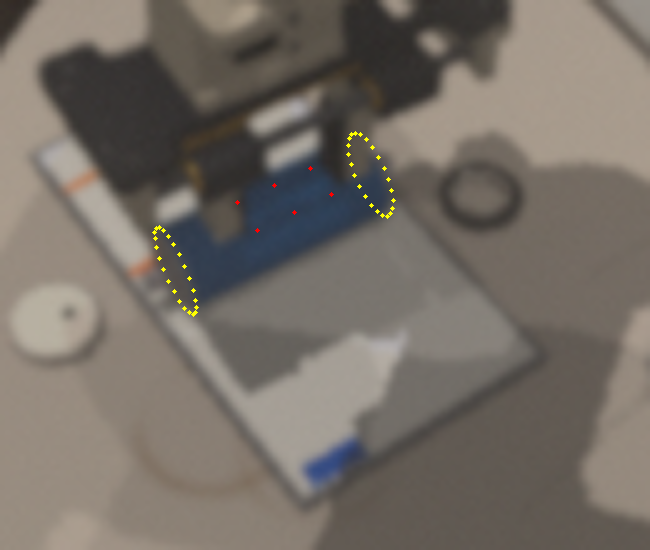

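The roller follows: to go 59.6 mm, yaw error 2.4°. Press and check the balance between the two fingers.

>>> move_arm(
  deltas=[
    {"dp":[0,3,0],"rotation":[0,0,0]},
    {"dp":[0,2,0],"rotation":[0,0,-0.2]},
  ],
)

```text
t: 8.57
eef_pos: [0.555, 0.2079, 0.0178]
ee_rot: [-1.572, -0.0, -3.096]
force: [-1.0, -4.9, 16.0]
width: 0.0498
```

Run:
```python
from h import *
from station import arm
s=arm.get_state();I=Rn.from_euler('xyz',s["ee_rot"]).inv();print(s["eef_pos"],np.degrees(s["ee_rot"]),I.apply(s["force"]),I.apply(s["moment"]))
```

```text
[0.55495519 0.20794874 0.01779022] [-9.00502778e+01 -8.74698270e-03 -1.77399078e+02] [  1.18777067 -15.99011919   4.82299899] [ 1.60747071  0.05639069 -0.15732382]
```

>>> move_arm(
  deltas=[
    {"dp":[-5,0.9,0],"rotation":[0,-0.7,0]},
    {"dp":[-5,0.9,0],"rotation":[0,-0.7,-0.1]},
    {"dp":[-5,0.9,0],"rotation":[0,-0.7,-0.1]},
  ],
)

```text
t: 8.82
eef_pos: [0.5729, 0.2092, 0.0182]
ee_rot: [-1.572, 0.001, -3.056]
force: [-0.2, -1.5, 7.1]
width: 0.0492
```

Run:
```python
from h import *
from station import arm
f,s,_,_=look(arm);I=Rn.from_euler('xyz',s["ee_rot"]).inv();print(I.apply(s["force"]),I.apply(s["moment"]))
```

```text
roller C [0.5764 0.2065] yaw 4.0 rms mm 0.21 Yspan 104.5 n 30
roller true [0.5725 0.211 ] yaw 4.37 to go x,y mm 49.8 -1.0 yaw 1.38
force [ 1.5 -2.   6.8] pos [0.5741 0.2094 0.0182] rot [-9.0060e+01  9.0000e-02 -1.7501e+02] w 0.0502 t 8.8667
[{"dp": [8.4, -2.3, -1.9], "rotation": [0.1, 0.6, -0.1]}]
end [0.5655 0.2105 0.0205] [-8.9960e+01 -1.0000e-02 -1.7561e+02]
[-1.30802215 -6.84323214  2.092924  ] [0.96753683 0.10088247 0.35467146]
```

>>> move_arm(
  deltas=[
    {"dp":[-5,0.9,0],"rotation":[0,-0.7,-0.1]},
    {"dp":[-4,0.9,0],"rotation":[0,-0.7,-0.1]},
  ],
)

```text
t: 9.03
eef_pos: [0.5852, 0.2104, 0.0181]
ee_rot: [-1.572, 0.001, -3.028]
force: [-0.2, -1.7, 6.6]
width: 0.0499
```

>>> move_arm(
  deltas=[
    {"dp":[0,-5,0],"rotation":[0,0,0]},
    {"dp":[8,-2,0],"rotation":[0,1,0]},
    {"dp":[7,1,0],"rotation":[0,1.5,0]},
    {"dp":[0,2,0],"rotation":[0,0,0]},
    {"dp":[0,0,0],"rotation":[0,0,0]},
  ],
)

```text
t: 9.45
eef_pos: [0.5692, 0.2084, 0.0216]
ee_rot: [-1.572, -0.0, -3.077]
force: [0.1, 0.4, 0.4]
width: 0.0498
```

Run:
```python
from h import *
from station import arm
look(arm)
```

```text
roller C [0.5838 0.205 ] yaw 3.75 rms mm 0.26 Yspan 109.1 n 29
roller true [0.5799 0.2095] yaw 4.12 to go x,y mm 42.7 1.2 yaw 1.63
force [-0.  -0.4 -0.5] pos [0.5692 0.2084 0.0218] rot [-9.0060e+01 -2.0000e-02 -1.7628e+02] w 0.05 t 9.5
[{"dp": [-3.7, 1.3, -0.4], "rotation": [0.1, -0.4, 0.0]}]
end [0.5729 0.2091 0.0205] [-8.9960e+01 -2.0000e-02 -1.7588e+02]
```

>>> move_arm(
  deltas=[
    {"dp":[-3.5,0.5,-0.4],"rotation":[0.1,0.3,0]},
    {"dp":[0,2.5,0],"rotation":[0,0,0]},
    {"dp":[0,2,0],"rotation":[0,0,-0.2]},
  ],
)

```text
t: 9.75
eef_pos: [0.574, 0.2097, 0.0179]
ee_rot: [-1.57, -0.002, -3.081]
force: [-0.7, -5.2, 18.2]
width: 0.0497
```

>>> move_arm(
  deltas=[
    {"dp":[-5,0.9,0],"rotation":[0,-0.7,0]},
    {"dp":[-5,0.9,0],"rotation":[0,-0.7,-0.1]},
    {"dp":[-5,0.9,0],"rotation":[0,-0.7,-0.1]},
    {"dp":[-5,0.9,0],"rotation":[0,-0.7,-0.1]},
  ],
)

```text
t: 10.08
eef_pos: [0.5987, 0.2121, 0.0181]
ee_rot: [-1.571, -0.0, -3.028]
force: [0.2, -0.5, 7.0]
width: 0.0497
```

Run:
```python
from h import *
from station import arm
look(arm)
```

```text
roller C [0.5966 0.2086] yaw 5.25 rms mm 0.19 Yspan 103.8 n 29
roller true [0.5927 0.2131] yaw 5.62 to go x,y mm 29.6 -1.1 yaw 0.13
force [ 2.4 -1.5  7. ] pos [0.5999 0.2123 0.0182] rot [-9.0020e+01  3.0000e-02 -1.7342e+02] w 0.0497 t 10.1333
[{"dp": [14.1, -2.3, -1.8], "rotation": [0.0, 1.0, -0.0]}]
end [0.5857 0.2125 0.0205] [-9.0020e+01  3.0000e-02 -1.7442e+02]
```

>>> move_arm(
  deltas=[
    {"dp":[0,-5,0],"rotation":[0,0,0]},
    {"dp":[7,-2,0],"rotation":[0,0.6,0]},
    {"dp":[6,1,-0.8],"rotation":[0,0.6,0]},
    {"dp":[0,2,0],"rotation":[0,0,0]},
    {"dp":[0,0,0],"rotation":[0,0,0]},
  ],
)

```text
t: 10.55
eef_pos: [0.5856, 0.2113, 0.0214]
ee_rot: [-1.571, -0.001, -3.051]
force: [-0.4, 0.2, -0.8]
width: 0.0499
```

Run:
```python
from h import *
from station import arm
look(arm)
```

```text
roller C [0.5966 0.2091] yaw 5.18 rms mm 0.23 Yspan 104.6 n 28
roller true [0.5927 0.2136] yaw 5.55 to go x,y mm 29.5 -1.5 yaw 0.2
force [-0.9 -0.4 -0.2] pos [0.5856 0.2112 0.0215] rot [-9.0010e+01 -4.0000e-02 -1.7481e+02] w 0.0498 t 10.6
[{"dp": [-0.2, 1.0, -1.6], "rotation": [0.0, -0.4, 0.0]}]
end [0.5857 0.2128 0.0205] [-9.0010e+01 -4.0000e-02 -1.7441e+02]
```

Stable after lifting. Next stroke without turning.

>>> move_arm(
  deltas=[
    {"dp":[0,3,-1],"rotation":[0,0,0]},
    {"dp":[0,2,0],"rotation":[0,0,-0.1]},
  ],
)

```text
t: 10.77
eef_pos: [0.5867, 0.2128, 0.0179]
ee_rot: [-1.571, 0.0, -3.049]
force: [1.0, -4.3, 15.4]
width: 0.0498
```

>>> move_arm(
  deltas=[
    {"dp":[-5,0.9,0],"rotation":[0,0,0]},
    {"dp":[-5,0.9,0],"rotation":[0,0,-0.1]},
    {"dp":[-5,0.9,0],"rotation":[0,0,-0.1]},
    {"dp":[-5,0.9,0],"rotation":[0,0,-0.1]},
    {"dp":[-3,0.5,0],"rotation":[0,0,0]},
  ],
)

```text
t: 11.18
eef_pos: [0.6144, 0.2154, 0.0182]
ee_rot: [-1.571, 0.002, -3.046]
force: [1.1, -0.7, 3.3]
width: 0.0501
```

>>> move_arm(
  deltas=[
    {"dp":[0,-5,0],"rotation":[0,0,0]},
    {"dp":[7,-2,0],"rotation":[0,0,0]},
    {"dp":[6,1,0],"rotation":[0,0,0]},
    {"dp":[0,2,0],"rotation":[0,0,0]},
    {"dp":[0,0,0],"rotation":[0,0,0]},
  ],
)

```text
t: 11.6
eef_pos: [0.5991, 0.2138, 0.0212]
ee_rot: [-1.571, 0.001, -3.047]
force: [0.4, 0.8, -0.4]
width: 0.05
```

Run:
```python
from h import *
from station import arm
look(arm)
```

```text
roller C [0.6123 0.208 ] yaw 5.35 rms mm 0.12 Yspan 108.8 n 29
roller true [0.6084 0.2125] yaw 5.72 to go x,y mm 14.0 1.1 yaw 0.03
force [-1.  -0.3 -0.1] pos [0.5991 0.2139 0.0213] rot [-8.9990e+01  3.0000e-02 -1.7457e+02] w 0.05 t 11.65
[{"dp": [-2.1, 0.8, 2.3], "rotation": [-0.0, -0.3, -0.0]}]
end [0.6014 0.2118 0.0205] [-8.9990e+01  3.0000e-02 -1.7427e+02]
```

>>> move_arm(
  deltas=[
    {"dp":[-2,2.5,0],"rotation":[0,0,0]},
    {"dp":[0,2.5,0],"rotation":[0,0,-0.1]},
  ],
)

```text
t: 11.82
eef_pos: [0.6023, 0.2146, 0.0179]
ee_rot: [-1.571, 0.002, -3.045]
force: [0.2, -4.1, 19.5]
width: 0.0496
```

>>> move_arm(
  deltas=[
    {"dp":[-5,0.9,0],"rotation":[0,0,0]},
    {"dp":[-5,0.9,0],"rotation":[0,0,-0.1]},
    {"dp":[-5,0.9,0],"rotation":[0,0,-0.1]},
    {"dp":[-5,0.9,0],"rotation":[0,0,-0.1]},
  ],
)

```text
t: 12.15
eef_pos: [0.6265, 0.2169, 0.0182]
ee_rot: [-1.571, 0.003, -3.043]
force: [0.3, -1.3, 6.9]
width: 0.0498
```

Run:
```python
from h import *
from station import arm
f,s,C,y=look(arm)
s["eef_pos"]=s["eef_pos"]+[0,0,.032]
overlay(f,s,[C[0],C[1],.028],y,'pics/side8.png')
```

```text
roller C [0.6247 0.2104] yaw 5.34 rms mm 0.3 Yspan 106.2 n 29
roller true [0.6208 0.2149] yaw 5.71 to go x,y mm 1.4 -0.0 yaw 0.04
force [ 3.  -0.4  5.8] pos [0.6277 0.217  0.0182] rot [ -90.      0.21 -174.33] w 0.05 t 12.2
[{"dp": [14.1, -2.3, 1.4], "rotation": [0.0, -0.0, -0.2]}]
end [0.6138 0.2142 0.0205] [-9.0000e+01  1.0000e-02 -1.7433e+02]
```

View pics/side8.png

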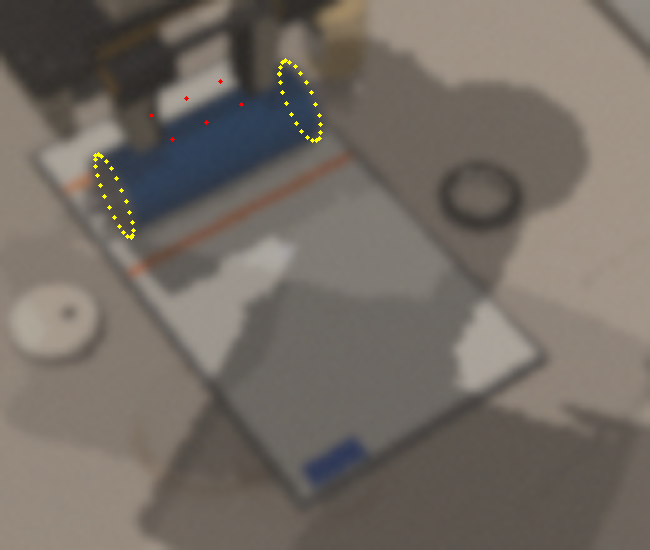

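The roller sits parallel between the lines, about 1.4 mm from centre. Lift off and retreat for a clear top view.

>>> move_arm(
  deltas=[
    {"dp":[0,-5,0],"rotation":[0,0,0]},
    {"dp":[0,-20,0],"rotation":[0,0,0]},
    {"dp":[0,-40,0],"rotation":[0,0,0]},
    {"dp":[0,-40,0],"rotation":[0,0,0]},
    {"dp":[0,-40,0],"rotation":[0,0,0]},
  ],
)

```text
t: 12.62
eef_pos: [0.622, 0.2136, 0.1553]
ee_rot: [-1.562, -0.017, -3.045]
force: [1.2, 0.8, -0.6]
width: 0.0498
```

>>> move_arm(
  deltas=[
    {"dp":[0,-40,0],"rotation":[0,0,0]},
    {"dp":[0,-40,0],"rotation":[0,0,0]},
    {"dp":[0,-40,0],"rotation":[0,0,0]},
    {"dp":[30,-20,-25],"rotation":[0,0,0]},
    {"dp":[30,0,-25],"rotation":[0,0,0]},
  ],
)

```text
t: 13.03
eef_pos: [0.5663, 0.2551, 0.3086]
ee_rot: [-1.565, -0.009, -3.051]
force: [0.1, 1.6, 0.4]
width: 0.0497
```

>>> move_arm(
  deltas=[
    {"dp":[30,0,-25],"rotation":[0,0,0]},
    {"dp":[30,0,-25],"rotation":[0,0,0]},
    {"dp":[30,0,-25],"rotation":[0,0,0]},
    {"dp":[30,0,-25],"rotation":[0,0,0]},
    {"dp":[25,0,-25],"rotation":[0,0,0]},
  ],
)

```text
t: 13.45
eef_pos: [0.4043, 0.3697, 0.3124]
ee_rot: [-1.57, -0.006, -3.055]
force: [0.1, 1.5, 0.2]
width: 0.0497
```

Run:
```python
from h import *
from station import arm
print(arm.get_state()["eef_pos"])
for n in("top","side"):
    f=arm.grab_frame(n);print(n);measure(f)
    if n=="top":c=f["pixels"][:,:,::-1];cv2.imwrite('pics/top9.png',c)
roller(f)
```

```text
[0.40425009 0.36971773 0.31243056]
top
orange [199 160  64   9  96] [229.5 164.1] cent [0.6537 0.2203] dir deg 95.71 rect [654.  218.5] [  3.  129.7] 5.76
orange [202 191  65   8  97] [235.3 194.6] cent [0.5906 0.2089] dir deg 95.78 rect [590.4 211.4] [  2.9 130.2] 5.74
blue [ 204  165   56   27 1131] [231.2 178.1] cent [0.6204 0.2159] dir deg 95.7 rect [620.6 216. ] [ 41.5 109.4] 5.75
blue [212 265  15   7  79] [218.9 267.9] cent [0.4445 0.2405] dir deg 95.68 rect [444.5 240.4] [10.2 27.3] 6.58
blue [299 278  45  27 708] [321.3 291.3] cent [0.397  0.0439] dir deg 73.41 rect [397.   43.9] [84.2 31.5] 73.63
blk [ 204  165   56   27 1131] [231.2 178.1] cent [0.6246 0.2169] dir deg 95.7 rect [624.7 217. ] [ 42.5 112.1] 5.75
blk [212 265  15   7  79] [218.9 267.9] cent [0.4443 0.2421] dir deg 95.68 rect [444.3 242. ] [10.5 28. ] 6.58
blk [299 278  45  27 708] [321.3 291.3] cent [0.3956 0.0407] dir deg 73.41 rect [395.6  40.6] [86.3 32.3] 73.63
side
blue [212 184  40  25 383] [231.6 196. ] cent [0.6295 0.2095] dir deg 95.17 rect [629.  208.3] [ 31.8 104.2] 5.66
blue [327 230  33  14 277] [343.1 236.6] cent [0.3937 0.0436] dir deg 73.71 rect [393.6  43.5] [77.2 23.5] 73.44
blue [252 259  10   7  28] [256.4 261.9] cent [0.4338 0.2486] dir deg 94.9 rect [433.8 248.5] [ 6.1 21.6] 5.44
blk [212 184  40  25 383] [231.6 196. ] cent [0.6476 0.2016] dir deg 95.17 rect [647.  200.4] [ 32.9 107.7] 5.66
blk [327 230  33  14 277] [343.1 236.6] cent [0.4038 0.0302] dir deg 73.71 rect [403.8  30.1] [79.8 24.2] 73.44
blk [252 259  10   7  28] [256.4 261.9] cent [0.4453 0.242 ] dir deg 94.9 rect [445.3 242. ] [ 6.3 22.3] 5.44
roller C [0.6253 0.21  ] yaw 5.33 rms mm 0.21 Yspan 106.4 n 29
```

View pics/top9.png

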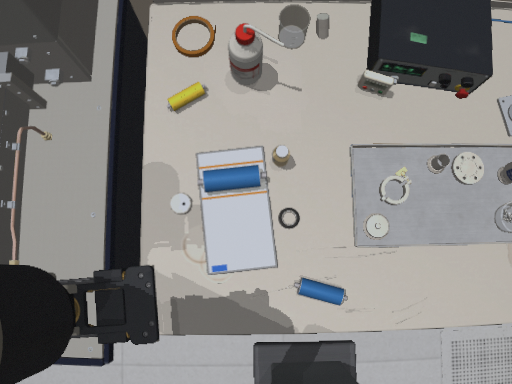

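Top view: the roller at (231,178) lies between the lines at rows 164 and 195 and parallel to them. Bottle (281,155), puck (181,203) and ring (289,217) are unmoved, and the fingers are clear. Handing in.

```bash
python3 -c "
from station import arm
print(arm.job_done())"
```

```text
the job is handed in; nothing more can be done
None
```

The roller is rolled to the finish and handed in at about 13.5 s. I pushed along its top with two fingertips in six short strokes, lifting off between strokes. Contact force peaked at about 20 N in the readings.

**Last checks (top view, arm clear):**
- **Position:** the roller is about 1.6 mm short of mid-way between the lines and about 1 mm off the pad's centre line.
- **Squareness:** it lies parallel to the lines, within about 0.1°. It began about 2.4° off, so I turned it gradually while rolling.
- **Turn:** it travelled about 85 mm, or about 220° if it did not slip. It moved close to half the fingertip's travel in each stroke I measured; I did not track its rotation directly.
- **Other things:** the bottle, puck, ring and both look-alike rollers were at the same places in the picture as at the start.

**What disagreed:**
- **Fingertip height:** the reported TCP read about 32–35 mm lower than the real fingertips. I set the pressing height from depth pictures and felt contact instead.
- **Side camera:** its roller position was about 4 mm and 0.4° off the top view's. I corrected for this from the first pictures.

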